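Lock the funnel-ring tube onto its stand

TASK

Put the funnel stand together: lift the ring tube off its drainer peg and slide it down over the stand's spigot, so that its belled mouth presses the sprung snap button in, until the mouth rests on the black shoulder and, turning the tube to find it, the button pops out through the tube's hole; do not force it. Then, before letting go, give the tube a firm but not hard tug upward against the button to check that it is locked. Leave the beaker, jar, spray bottle and ice mould where they are.

Things in the scene. Friction and masses are not known exactly. Their poses are not given: they have to be found in the camera images.
- stand: Funnel stand, heavy, does not move: a grey plate 200 x 120 x 12 mm with an upright spigot. Origin on the spigot's axis at the table surface; z up, +x along the plate's long side, which reaches from 45 mm behind the axis to 155 mm in front of it.
- shoulder (a point): Centre of the stand's flat black shoulder, 47 mm in diameter, 55 mm above the table, on which the tube's mouth rests when it is home; axes as the stand. The steel spigot, 24 mm in diameter, stands on it. Sliding the tube home over the button takes less than 20 N, turning it only a few newtons of side load.
- spigot_tip (a point): Centre of the spigot's top end, 70 mm above the shoulder (125 mm above the table). The last 6 mm taper to 18 mm. Axes as the stand, not as the button.
- button (a joint): How far the snap button is pushed into the spigot, m: 0 = right out, 0.005 to 0.006 = held flush by the tube's bore. Sprung: 3 N to start, 7 N when flush. Steel, 10 mm in diameter, domed, tip 19 mm from the spigot's axis, its own axis 35 mm above the shoulder. Seen from above it points up to 0.6 rad to either side of the stand's +x, at an angle that is not measured; the spigot does not turn.
- tube_grip (a point): Where to hold the ring tube: on its axis, 120 mm above the mouth, 25 mm below the black-capped top. Aluminium, 145 mm long, 31 mm outside, 0.22 to 0.45 kg; bore 26 mm (1 mm clear of the spigot all round), open for 76 mm up from the mouth. z up the tube; +x along the arm that carries the funnel ring.
- tube_mouth (a point): Centre of the tube's lower end; axes as tube_grip. The lowest 12 mm flare to a bell 45 mm outside, 40 mm inside at the mouth. At the start the tube stands mouth down over a white drainer peg, 18 mm in diameter, that reaches 42 mm up into it.
- tube_hole (a point): Centre of the oval hole for the snap button, 13 mm wide and 14.5 mm tall, in the tube's +x side below the arm, 34 mm above the mouth, on the outer wall (15.5 mm from the axis); axes as tube_grip. With the button out through it, the tube can be lifted about 3 mm off the shoulder before the button stops it.
- ring_centre (a point): Centre of the tube's funnel ring (76 mm outside, 6 mm wire), 75 mm from the tube's axis along its +x and 85 mm above the mouth; axes as tube_grip.
- beaker: Glass beaker 64 mm wide, 72 mm high, standing on the stand's plate (12 mm up), about 100 mm from the spigot towards the stand's +x; origin at its base. Leave it.
- jar: Glass jar 66 mm wide, 85 mm high, on the table; origin at its base. Leave it.
- spray: Small spray bottle 50 mm wide, 111 mm high, on the tray; origin at its base. Leave it.
- ice_mould: Ice-cube mould 230 x 95 x 35 mm on the tray; origin under its centre. Leave it.
Not all that is in view belongs to the job. Leave any pink look-alike of the ice_mould alone.

How it is judged:
On the way, in this order (a step that is already met when the one before it is completed fails the run):
1. the tube is over the spigot and its wall holds the button pressed in (value of joint button above 0.003 m and horizontal distance between tube_mouth and shoulder below 0.006 m and z of tube_mouth in the frame of shoulder below 0.022 m), for 0.05 s.
2. the button has popped out through the hole of the tube, which is down on the shoulder (value of joint button below 0.002 m and horizontal distance between tube_mouth and shoulder below 0.004 m and z of tube_mouth in the frame of shoulder below 0.002 m and angle between tube_mouth's own z axis and vertical below 0.06 rad), for 0.1 s.
3. the tube is pulled up against the popped button with more than 4 N, and the button holds it (contact force between tube and stand above 4 N and z of tube_mouth in the frame of shoulder between 0.002 and 0.006 m and value of joint button below 0.002 m), for 0.1 s.
At the end, for the whole second after the job is handed in: The released tube stands upright (within 0.06 rad) on the stand, mouth within 4 mm of the shoulder's centre and less than 4.5 mm above it, the snap button out through its hole (in by less than 2 mm); beaker, jar, spray bottle and ice mould upright within 20 mm of their places (value of joint button below 0.002 m and horizontal distance between tube_mouth and shoulder below 0.004 m and z of tube_mouth in the frame of shoulder between -0.003 and 0.0045 m and angle between tube_mouth's own z axis and vertical below 0.06 rad and angle between each of beaker, jar, spray, ice_mould's own z axis and vertical below 0.2 rad and distance of each of beaker, jar, spray, ice_mould from where it was at the start of the episode below 0.02 m); the robot touches nothing.
It fails at once if the tube is forced: more than 30 N between the tube and the stand (contact force between tube and stand above 30 N).
It fails at once if the beaker is pushed more than 20 mm (distance of beaker from where it was at the start of the episode above 0.02 m).
It fails at once if the jar is pushed more than 20 mm (distance of jar from where it was at the start of the episode above 0.02 m).
It fails at once if the spray bottle is pushed more than 20 mm (distance of spray from where it was at the start of the episode above 0.02 m).
It fails at once if the ice mould is pushed more than 20 mm (distance of ice_mould from where it was at the start of the episode above 0.02 m).
It also fails if it takes over 67 s, if anything falls off the work surface, if the arm or the gripper's body presses on something with over 40 N, if the wrist force passes 120 N, or if a joint passes its speed limit or range.

ROBOT

A 6-joint arm with a two-finger parallel gripper is mounted at the origin on the work surface. World frame = base frame: x ahead of the robot, y to its left, z up, the work surface at z = 0. Lengths are in m, angles in rad, forces in N, time in s.
With the tool pointing down it reaches from about 0.3 to 0.875 m from the base axis. Payload 6.4 kg.
Tool frame: the origin (TCP) lies midway between the tips of the shut fingers; the grasp point (between the pads) lies 19 mm behind it; z points along the fingers, y is the direction in which the jaws open and shut (so a half turn about z gives the same grasp; the last joint's range is limited). The gripper opens to 88 mm and grips with 3 to 60 N. Pads are 18 mm wide; open, the fingers measure 123 mm over their backs; the gripper's body (75 mm by 187 mm) begins 45 mm behind the grasp point.
Start: joints at [-1.423, 0.181, 1.607, -0, 1.354, -0.206], TCP at [0.199, -0.539, 0.239] pointing down, gripper open.
Joint ranges: [-2.99, 2.99], [-0.89, 2.07], [0.3, 2.58], [-1.14, 4.28], [0, 2.63], [-3.12, 3.12]. Speed limits (rad/s): [2.57, 2.57, 3.01, 3.14, 3.14, 3.14].

INTERFACE

Orientations are given as a 3x3 rotation matrix whose columns are the frame's x, y, z axes.
In Python, from cell import get_obs, capture, sign_off, cut_out gives the robot as it stands.
- The arm moves only by the tool send_rows, never from a script. Its argument "plan" is a list of rows, each an object of numbers: "dx", "dy", "dz": the shift along the tool's x, y, z scaled (see below); "ax", "ay", "az": the turn, a rotation vector about the tool's x, y, z scaled (see below). In form: [{"dx": .., "dy": .., "dz": .., "ax": .., "ay": .., "az": ..}, ...]. A call has 1 to 12 rows; each row is the pose to reach, as a shift and turn from the pose commanded when the call began, along the tool's axes at that moment; what a row does not reach only later rows make up. The controller multiplies each number of a shift by 1000 mm and each number of a turn by 1.5 rad. A row lasts 1/10 s, in which the tool goes at most 50 mm and 8.59 degrees, less where a joint would pass 70% of its speed; a pose out of reach is approached as far as the arm can. A call with a number of a shift or a turn outside -1 to 1 is refused whole. A call with a gripper value outside its range is refused whole. "grip" is the closure, from 0 (fully open) to 1 (shut), set as the call begins (left out, the last holds). The fingers move at their own pace and stop on an object; the grip force is fixed at half the most. Time passes only in rows, so rows that repeat a pose let the fingers close. It gives the time, the measured TCP pose, the force and the opening at its end, in the units of the state.
- get_obs(): the state, without advancing time (a new reading comes with each control period).
- capture(name): name is "side" or "top" or "wrist"; returns a dict with "color" (420x560x3 uint8, red, green, blue), "fov_y" (degrees; the focal length in pixels is half the picture's height over the tangent of half this angle, whatever the lens; pixels are square), "cx", "cy" (the principal point, pixels), "dist" ([k1, k2, p1, p2, k3] as OpenCV has them; the pictures are not rectified), "T" (4x4, takes a point from camera to world coordinates). Camera axes: x right, y down, z forward; pixel columns grow to the right and rows downward; lengths in m; the calibration is good to about 2 mm. A picture is of the moment at which its call begins. There is no depth.
- sign_off(): hands the job in, once; it reports no verdict.
Trained networks look in the newest picture that a camera, given by its name, has taken for a name from the list of things; names that differ only in an ending like _2 or _b are one class to them, and where a whole thing is asked for, a point or a joint stands for the part that bears it (a point fixed in the world has none). Each returns a list of dicts, best first, with "confidence" (0 to 1); they miss things now and then, are a little off and sometimes report something else, mostly with a low value. They report only what shows in the picture. A call takes as long as a camera call. They do not tell look-alikes from the thing itself.
- cut_out(thing, camera): "pixels" (420x560 bool, what is visible of it) and "rect" ([left, top, right, bottom] in pixels, round what is visible of it).
The state is a dict: "clock": time; "q": joint angles; "qd": joint speeds; "effort": joint torques, N m; "ee_pos": TCP position; "tcp_rot": TCP orientation; "force": force on the tool from outside, world axes, zero at the start; "wrist_torque": the same for the moment, N m; "width": finger opening in m.
Only numpy, scipy, OpenCV 4.12 (cv2) and the standard library are available. Lean on these libraries where they do the work, as an engineer would, in place of code of your own. Each camera call takes 0.05 s, during which the arm holds its last target. There are 200 camera calls.

## Working session

There is one attempt and no reset: what is moved stays moved. The work goes in short steps, Python scripts to look and compute and a tool call to move; the robot and the scene stay as the last step left them, time stands still between calls to the robot, and variables do not carry over. Pictures are saved under pics/ and viewed, about 8 in all and at most 12, crops included, and the job is handed in when it is done.

Besides the shell and the picture viewer there is one more tool, called after ">>>" as name([rows], argument=value, ...), one row to a line, values as JSON. send_rows: Moves the arm, as the interface text tells. Its arguments: {"type":"object","properties":{"plan":{"type":"array"},"grip":{"type":"number"}},"required":["plan"]}

```bash
mkdir -p pics; cat > h.py <<'E'
import numpy as np, cv2
from cell import get_obs, capture, sign_off, cut_out
def K(c):
    f=c["color"].shape[0]/2/np.tan(np.radians(c["fov_y"])/2)
    return np.array([[f,0,c["cx"]],[0,f,c["cy"]],[0,0,1.]])
def save(c,n,crop=None,s=1):
    im=c["color"][:,:,::-1]
    if crop: im=im[crop[1]:crop[3],crop[0]:crop[2]]
    cv2.imwrite("pics/"+n,cv2.resize(im,None,fx=s,fy=s,interpolation=cv2.INTER_CUBIC))
def ray(c,uv):
    p=cv2.undistortPoints(np.array([[uv]],float),K(c),np.array(c["dist"],float))[0,0]
    T=np.array(c["T"]); return T[:3,3],T[:3,:3]@np.array([p[0],p[1],1])
def onz(c,uv,z):
    o,d=ray(c,uv); return o+d*(z-o[2])/d[2]
def proj(c,P):
    T=np.linalg.inv(np.array(c["T"])); P=np.atleast_2d(np.array(P,float))
    Q=P@T[:3,:3].T+T[:3,3]
    return cv2.projectPoints(Q,np.zeros(3),np.zeros(3),K(c),np.array(c["dist"],float))[0][:,0]
E
python3 - <<'E'
from h import *
import pickle
cs={}
for n in("side","top","wrist"):
    c=capture(n);cs[n]=c
    print(n,np.round(c["T"],3).tolist(),c["fov_y"],c["cx"],c["cy"])
    for t in("stand","tube_grip","beaker","jar","spray","ice_mould"):
        for r in cut_out(t,n)[:3]: print(n,t,round(r["confidence"],2),[int(x) for x in r["rect"]])
pickle.dump(cs,open("c0.pkl","wb"))
im=np.hstack([cs["side"]["color"],cs["top"]["color"]])[:,:,::-1]
save(cs["side"],"side0.png",s=1.4);save(cs["top"],"top0.png",s=1.4)
E
```

```text
side [[-0.998, -0.045, 0.033, 0.43], [-0.055, 0.708, -0.704, 0.818], [0.008, -0.705, -0.709, 0.815], [0.0, 0.0, 0.0, 1.0]] 51.55846932919885 276.80013196671393 210.89005705159775
side stand 0.95 [232, 117, 300, 170]
side tube_grip 0.74 [197, 206, 257, 262]
side beaker 0.83 [239, 128, 265, 159]
side jar 0.64 [262, 176, 288, 212]
side spray 0.9 [230, 289, 253, 333]
side ice_mould 0.81 [96, 313, 231, 389]
side ice_mould 0.64 [306, 255, 421, 327]
top [[0.024, -0.986, 0.163, 0.259], [-0.999, -0.027, -0.02, 0.111], [0.024, -0.163, -0.986, 1.376], [0.0, 0.0, 0.0, 1.0]] 48.50700603748945 270.776018616273 203.79257170870943
top stand 0.58 [350, 164, 398, 230]
top stand 0.25 [234, 166, 248, 194]
top tube_grip 0.95 [233, 144, 258, 193]
top beaker 0.82 [362, 165, 386, 189]
top jar 0.66 [290, 198, 313, 218]
top spray 0.65 [171, 177, 188, 196]
top spray 0.4 [233, 171, 247, 192]
top ice_mould 0.96 [180, 232, 237, 319]
top ice_mould 0.72 [133, 99, 186, 182]
top ice_mould 0.7 [234, 145, 256, 194]
wrist [[0.346, -0.901, -0.26, 0.265], [-0.938, -0.333, -0.096, -0.515], [-0.0, 0.277, -0.961, 0.385], [0.0, 0.0, 0.0, 1.0]] 63.41125690089896 277.8501210479596 206.76571658993717
```

View pics/side0.png

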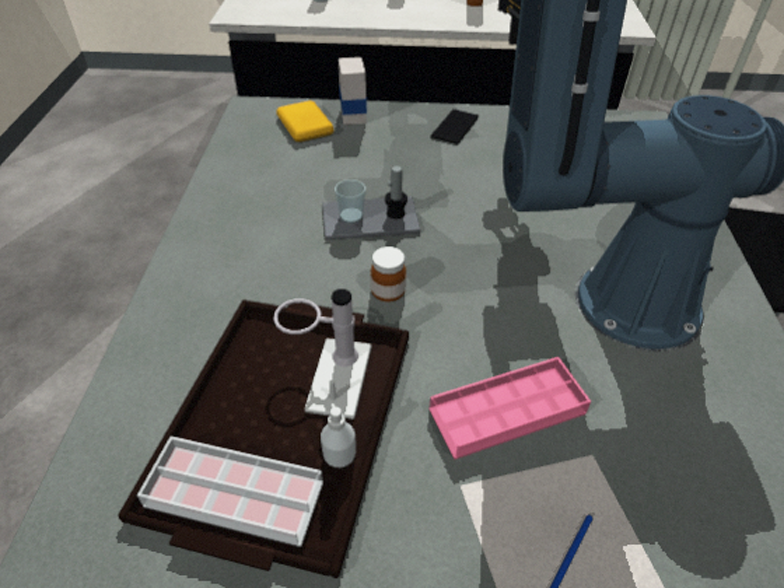

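View pics/top0.png

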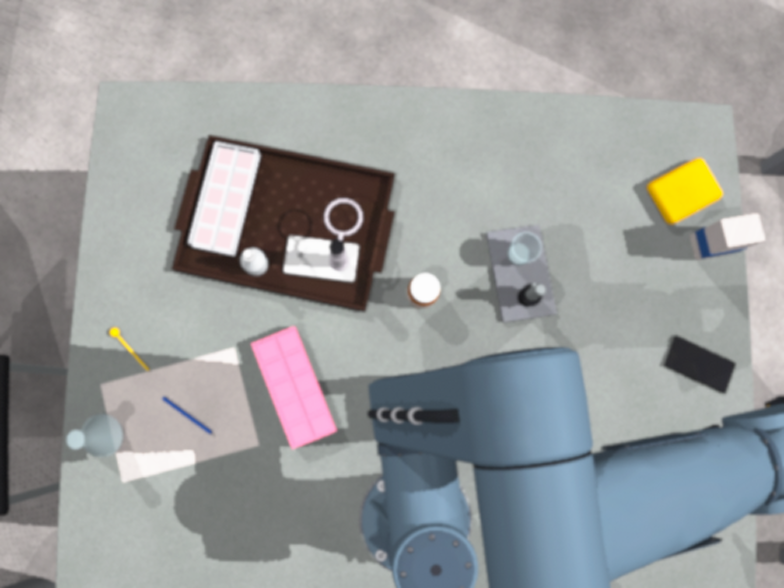

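Candidates for the tube: the grey ringed tube with a black cap (side 342,297; top 337,245 in the enlarged views). Possible mistakes are the spigot (side 397,170), the spray bottle (side 338,440) and the white peg stand. I choose the capped one with the ring and check it in a close crop.

```bash
cat >> h.py <<'E'
def tri(obs):
    A=np.zeros((3,3));b=np.zeros(3)
    for c,uv in obs:
        o,d=ray(c,uv);d=d/np.linalg.norm(d);M=np.eye(3)-np.outer(d,d);A+=M;b+=M@o
    P=np.linalg.solve(A,b)
    return P,[np.round(proj(c,P)[0]-uv,1).tolist() for c,uv in obs]
E
python3 - <<'E'
from h import *
import pickle
cs=pickle.load(open("c0.pkl","rb"));S,T=cs["side"],cs["top"]
g=lambda u,v:np.array([u,v])/1.4
for n,a,b in[("cap",g(342,296),g(337,245)),("ring",g(298,316),g(344,216)),("tip",g(397,168),g(539,288)),("shoulder",g(396,200),g(531,295)),("beakerbase",g(351,215),g(521,247)),("jartop",g(389,258),g(425,288)),("spraytop",g(337,411),g(254,262))]:
    P,e=tri([(S,a),(T,b)]);print(n,P.round(4),e)
def cr(c,x,y,w,h): return cv2.resize(c["color"][y:y+h,x:x+w,::-1],(400,300),interpolation=cv2.INTER_CUBIC)
im=np.vstack([np.hstack([cr(S,190,195,80,60),cr(S,225,110,80,60)]),np.hstack([cr(T,200,140,80,60),cr(T,340,165,80,60)])])
cv2.imwrite("pics/crops.png",im)
E
```

```text
cap [0.5327 0.1691 0.1564] [[-1.6, -0.4], [-0.1, 1.3]]
ring [0.6071 0.1597 0.0965] [[-1.4, -0.4], [-0.1, 1.1]]
tip [ 0.4653 -0.2281  0.127 ] [[-1.1, -0.3], [-0.1, 1.1]]
shoulder [ 0.465  -0.2336  0.0437] [[-0.7, -0.2], [-0.1, 0.7]]
beakerbase [ 0.5674 -0.2207  0.0111] [[-3.0, -0.8], [-0.3, 3.1]]
jartop [ 0.4681 -0.0075  0.0801] [[-0.7, -0.2], [-0.1, 0.7]]
spraytop [0.5161 0.3366 0.0946] [[2.5, 0.6], [0.2, -1.8]]
```

View pics/crops.png

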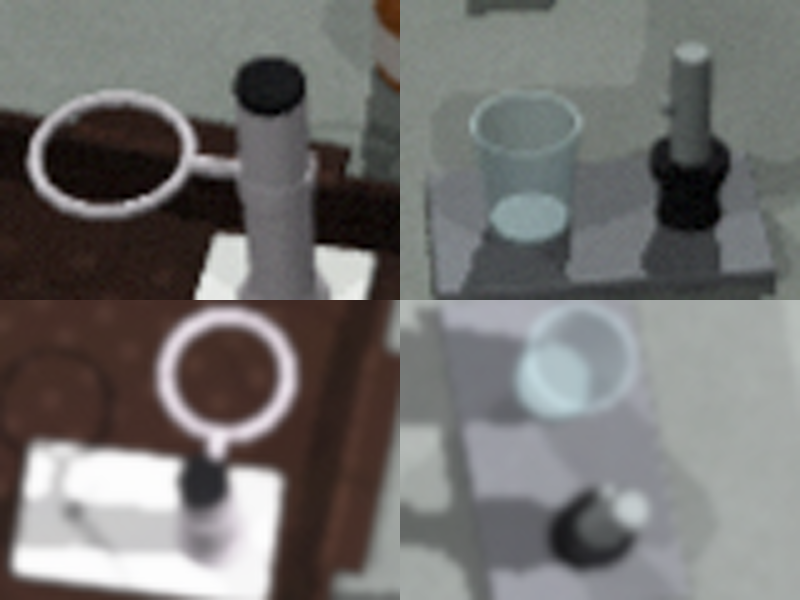

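The crop confirms it: black cap at side px (244,212), ring at (212,226). The spigot has its button on the left, towards the beaker, at about side px (279,131). Next I refine the positions and work out the approach.

```bash
python3 - <<'E'
from h import *
import pickle
cs=pickle.load(open("c0.pkl","rb"));S,T=cs["side"],cs["top"]
for n,a,b in[("cap",(244,212.4),(240.8,175.5)),("ring",(212.4,225.6),(245.4,155)),("tip",(283.4,120.4),(386.2,206.6)),("btn",(278.8,131),(381.5,203))]:
    P,e=tri([(S,np.array(a)),(T,np.array(b))]);print(n,P.round(4),e)
o=get_obs();print(np.round(o["tcp_rot"],3).tolist(),o["ee_pos"],o["force"],o["clock"],o["width"])
E
```

```text
cap [0.5328 0.1689 0.153 ] [[-1.3, -0.3], [-0.1, 1.0]]
ring [0.6064 0.1605 0.0972] [[-0.7, -0.2], [-0.0, 0.6]]
tip [ 0.4648 -0.2329  0.1222] [[-0.7, -0.2], [-0.1, 0.7]]
btn [ 0.4787 -0.2283  0.0892] [[-1.2, -0.3], [-0.2, 1.3]]
[[0.938, 0.346, 0.0], [0.346, -0.938, -0.0], [-0.0, 0.0, -1.0]] [ 0.19924944 -0.5394017   0.2387272 ] [ 0.83065244  0.96432008 -0.0167022 ] 1.05 0.08828808810476681
```

>>> send_rows([
  {"dx": 0.353, "dy": -0.196, "dz": -0.011, "az": 0.311},
  {"dx": 0.353, "dy": -0.196, "dz": -0.011, "az": 0.311},
  {"dx": 0.353, "dy": -0.196, "dz": -0.011, "az": 0.311},
  {"dx": 0.353, "dy": -0.196, "dz": -0.011, "az": 0.311},
  {"dx": 0.353, "dy": -0.196, "dz": -0.011, "az": 0.311},
  {"dx": 0.353, "dy": -0.196, "dz": -0.011, "az": 0.311},
  {"dx": 0.353, "dy": -0.196, "dz": -0.011, "az": 0.311},
  {"dx": 0.353, "dy": -0.196, "dz": -0.011, "az": 0.311},
  {"dx": 0.353, "dy": -0.196, "dz": -0.011, "az": 0.311},
  {"dx": 0.353, "dy": -0.196, "dz": -0.011, "az": 0.311},
  {"dx": 0.353, "dy": -0.196, "dz": -0.011, "az": 0.311},
  {"dx": 0.353, "dy": -0.196, "dz": -0.011, "az": 0.311},
], grip=0)

```text
validation failed for argument at $.pl...
```

```bash
python3 - <<'E'
from h import *
import pickle
c=capture("wrist");pickle.dump(c,open("c1.pkl","wb"))
o=get_obs();print(np.round(o["tcp_rot"],3).tolist(),o["ee_pos"],o["q"],o["clock"])
p=proj(c,[0.4648,-0.2329,0.125])[0];print(p)
x,y=int(p[0])-80,int(p[1])-60;print(x,y)
save(c,"w1.png",(max(x,0),max(y,0),x+160,y+120),5)
E
```

```text
[[0.938, 0.346, 0.0], [0.346, -0.938, 0.0], [0.0, -0.0, -1.0]] [ 0.19925017 -0.53938554  0.23870206] [-1.42327102e+00  1.80807758e-01  1.60701660e+00  3.93342374e-06
  1.35378281e+00 -2.06289637e-01] 1.1
[-160.6184942  -572.05077311]
-240 -632Traceback (most recent call last):
  File "<stdin>", line 7, in <module>
  File "h.py", line 9, in save
    cv2.imwrite("pics/"+n,cv2.resize(im,None,fx=s,fy=s,interpolation=cv2.INTER_CUBIC))
                          ~~~~~~~~~~^^^^^^^^^^^^^^^^^^^^^^^^^^^^^^^^^^^^^^^^^^^^^^^^^
cv2.error: OpenCV(4.12.0) /io/opencv/modules/imgproc/src/resize.cpp:4208: error: (-215:Assertion failed) !ssize.empty() in function 'resize'
```

The arm did not move: the call was refused, probably because every row needs all six numbers. I try that.

>>> send_rows([
  {"dx": 0.353, "dy": -0.196, "dz": -0.011, "ax": 0, "ay": 0, "az": 0.311},
  {"dx": 0.353, "dy": -0.196, "dz": -0.011, "ax": 0, "ay": 0, "az": 0.311},
  {"dx": 0.353, "dy": -0.196, "dz": -0.011, "ax": 0, "ay": 0, "az": 0.311},
  {"dx": 0.353, "dy": -0.196, "dz": -0.011, "ax": 0, "ay": 0, "az": 0.311},
  {"dx": 0.353, "dy": -0.196, "dz": -0.011, "ax": 0, "ay": 0, "az": 0.311},
  {"dx": 0.353, "dy": -0.196, "dz": -0.011, "ax": 0, "ay": 0, "az": 0.311},
  {"dx": 0.353, "dy": -0.196, "dz": -0.011, "ax": 0, "ay": 0, "az": 0.311},
  {"dx": 0.353, "dy": -0.196, "dz": -0.011, "ax": 0, "ay": 0, "az": 0.311},
  {"dx": 0.353, "dy": -0.196, "dz": -0.011, "ax": 0, "ay": 0, "az": 0.311},
  {"dx": 0.353, "dy": -0.196, "dz": -0.011, "ax": 0, "ay": 0, "az": 0.311},
  {"dx": 0.353, "dy": -0.196, "dz": -0.011, "ax": 0, "ay": 0, "az": 0.311},
], grip=0)

```text
clock: 2.2
ee_pos: [0.462, -0.2339, 0.2496]
tcp_rot: [[0.994, -0.112, -0.001], [-0.112, -0.994, -0.0], [-0.001, 0.0, -1.0]]
force: [-0.5, 0.8, 0.4]
width: 0.0883
```

```bash
cat > w.py <<'E'
from h import *
import pickle,sys
n=sys.argv[1]; P=[float(v) for v in sys.argv[2:5]]
c=capture("wrist");pickle.dump(c,open(n+".pkl","wb"))
o=get_obs();print(o["ee_pos"],np.round(o["q"],3),o["clock"],o["force"])
p=proj(c,P)[0];x,y=max(int(p[0])-80,0),max(int(p[1])-60,0);print(p,x,y)
save(c,n+".png",(x,y,x+160,y+120),5)
E
python3 w.py w1 0.4648 -0.2329 0.11
```

```text
[ 0.46170739 -0.23435624  0.24959103] [-6.990e-01  4.300e-02  1.737e+00 -1.000e-03  1.363e+00  9.860e-01] 2.25 [0.94447394 0.10945232 0.06880703]
[276.17080009 189.68706063] 196 129
```

View pics/w1.png

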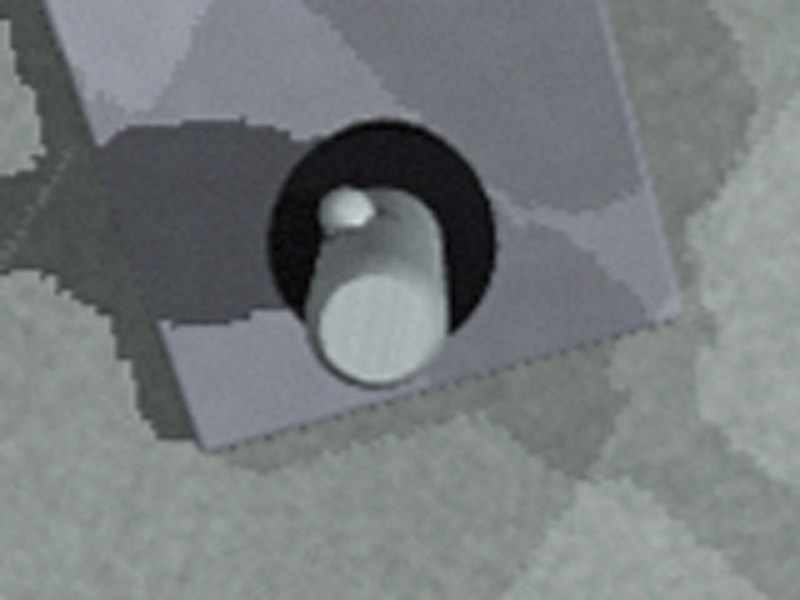

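The shoulder disc is at crop (382,242) and the tip disc at (379,327). The button dome is at (346,208), up and to the left.

```bash
python3 - <<'E'
from h import *
import pickle
c=pickle.load(open("w1.pkl","rb"));px=lambda u,v:(196+u/5,129+v/5)
sh=onz(c,px(382,242),.055);tp=onz(c,px(379,327),.125);print("sh",sh,"tip",tp)
e1=onz(c,px(205,450),.012);e2=onz(c,px(680,315),.012);d=e2-e1;print("plate back edge yaw",np.arctan2(d[1],d[0])+np.pi/2, np.hypot(*d[:2]))
ax=(sh+tp)/2
for a in np.arange(-.4,1.01,.1):
    P=np.array([ax+[r*np.cos(a),r*np.sin(a),.09-ax[2]] for r in(.013,.016,.019)])
    # blob outline: cylinder r5 from 12 to 16 plus dome
    t=np.linspace(0,2*np.pi,24)
    Q=np.array([ax+[r*np.cos(a)-h*np.cos(s)*np.sin(a),r*np.sin(a)+h*np.cos(s)*np.cos(a),.09-ax[2]+h*np.sin(s)] for r,h in((.012,.005),(.016,.005),(.018,.003),(.019,0)) for s in t])
    q=(proj(c,Q)-[196,129])*5
    print(round(a,1),((proj(c,P)-[196,129])*5).round(0).tolist(),q.min(0).round(),q.max(0).round())
E
```

```text
sh [ 0.46515726 -0.22886476  0.055     ] tip [ 0.46475983 -0.22934465  0.125     ]
plate back edge yaw 0.17478254212135824 0.1160472565386452
-0.4 [[401.0, 213.0], [405.0, 197.0], [410.0, 181.0]] [373. 181.] [431. 227.]
-0.3 [[394.0, 211.0], [397.0, 195.0], [400.0, 179.0]] [366. 179.] [424. 224.]
-0.2 [[387.0, 210.0], [388.0, 194.0], [389.0, 177.0]] [359. 177.] [415. 221.]
-0.1 [[379.0, 210.0], [379.0, 193.0], [379.0, 177.0]] [352. 177.] [407. 220.]
-0.0 [[372.0, 210.0], [370.0, 194.0], [368.0, 178.0]] [343. 178.] [400. 222.]
0.1 [[365.0, 211.0], [362.0, 195.0], [358.0, 179.0]] [335. 179.] [393. 224.]
0.2 [[358.0, 213.0], [353.0, 198.0], [348.0, 182.0]] [327. 182.] [386. 228.]
0.3 [[352.0, 216.0], [345.0, 201.0], [338.0, 186.0]] [320. 184.] [379. 233.]
0.4 [[345.0, 219.0], [337.0, 205.0], [329.0, 190.0]] [313. 187.] [372. 238.]
0.5 [[339.0, 223.0], [330.0, 209.0], [320.0, 196.0]] [307. 191.] [365. 244.]
0.6 [[334.0, 227.0], [323.0, 215.0], [312.0, 202.0]] [302. 196.] [358. 250.]
0.7 [[329.0, 232.0], [317.0, 221.0], [304.0, 210.0]] [297. 201.] [351. 256.]
0.8 [[324.0, 237.0], [311.0, 227.0], [298.0, 217.0]] [292. 205.] [345. 263.]
0.9 [[320.0, 243.0], [306.0, 234.0], [292.0, 226.0]] [288. 211.] [339. 269.]
1.0 [[317.0, 249.0], [302.0, 242.0], [287.0, 235.0]] [285. 217.] [334. 276.]
```

The button points at about 0.32 rad in the world. Next I look at the tube with the same camera at the same yaw.

>>> send_rows([
  {"dx": 0.025, "dy": -0.408, "dz": 0, "ax": 0, "ay": 0, "az": 0},
  {"dx": 0.025, "dy": -0.408, "dz": 0, "ax": 0, "ay": 0, "az": 0},
  {"dx": 0.025, "dy": -0.408, "dz": 0, "ax": 0, "ay": 0, "az": 0},
  {"dx": 0.025, "dy": -0.408, "dz": 0, "ax": 0, "ay": 0, "az": 0},
  {"dx": 0.025, "dy": -0.408, "dz": 0, "ax": 0, "ay": 0, "az": 0},
  {"dx": 0.025, "dy": -0.408, "dz": 0, "ax": 0, "ay": 0, "az": 0},
  {"dx": 0.025, "dy": -0.408, "dz": 0, "ax": 0, "ay": 0, "az": 0},
  {"dx": 0.025, "dy": -0.408, "dz": 0, "ax": 0, "ay": 0, "az": 0},
  {"dx": 0.025, "dy": -0.408, "dz": 0, "ax": 0, "ay": 0, "az": 0},
  {"dx": 0.025, "dy": -0.408, "dz": 0, "ax": 0, "ay": 0, "az": 0},
  {"dx": 0.025, "dy": -0.408, "dz": 0, "ax": 0, "ay": 0, "az": 0},
])

```text
clock: 3.35
ee_pos: [0.5333, 0.1673, 0.2494]
tcp_rot: [[0.993, -0.114, -0.001], [-0.114, -0.993, -0.001], [-0.001, 0.001, -1.0]]
force: [-0.1, -0.6, -0.3]
width: 0.0881
```

```bash
sed -i 's/-80,0/-140,0/;s/-60,0/-150,0/;s/x+160,y+120),5/x+280,y+210),2.8/' w.py; python3 w.py w2 0.5328 0.1689 0.155
```

```text
[0.53330429 0.16710653 0.24951494] [ 9.200e-02  1.360e-01  1.636e+00 -1.000e-03  1.370e+00  1.778e+00] 3.4 [ 0.10018187 -1.35346896  0.06760085]
[275.64593582 208.18603169] 135 58
```

View pics/w2.png

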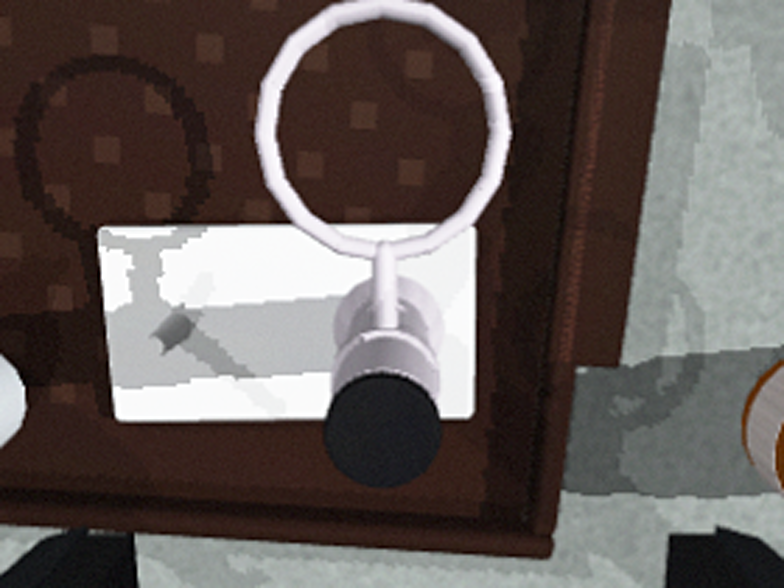

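Cap disc at crop (383,429), ring centre at (384,128), arm nearly vertical in the picture.

```bash
python3 - <<'E'
from h import *
import pickle
c=pickle.load(open("w2.pkl","rb"));px=lambda u,v:(135+u/2.8,58+v/2.8)
for zc in(.153,.156,.159):
    cap=onz(c,px(383,429),zc);r=onz(c,px(384,128),zc-.06);d=r-cap;print(cap,r,np.arctan2(d[1],d[0]),np.hypot(*d[:2]))
b=onz(c,px(388,312),.02);print("bell",b)
E
```

```text
[0.53021178 0.17210989 0.153     ] [0.60705381 0.16352086 0.093     ] -0.11131307083171413 0.07732055864203607
[0.53110869 0.1719545  0.156     ] [0.60701104 0.16348144 0.096     ] -0.11117082326180601 0.0763738154021748
[0.5320056  0.17179912 0.159     ] [0.60696827 0.16344202 0.099     ] -0.11102500477745726 0.07542707374648383
bell [0.53852324 0.17122065 0.02      ]
```

>>> send_rows([
  {"dx": -0.0016, "dy": -0.003, "dz": 0.03, "ax": 0, "ay": 0, "az": 0},
  {"dx": -0.0016, "dy": -0.003, "dz": 0.07, "ax": 0, "ay": 0, "az": 0},
  {"dx": -0.0016, "dy": -0.003, "dz": 0.11, "ax": 0, "ay": 0, "az": 0},
  {"dx": -0.0016, "dy": -0.003, "dz": 0.136, "ax": 0, "ay": 0, "az": 0},
  {"dx": -0.0016, "dy": -0.003, "dz": 0.136, "ax": 0, "ay": 0, "az": 0},
  {"dx": -0.0016, "dy": -0.003, "dz": 0.136, "ax": 0, "ay": 0, "az": 0},
])

```text
clock: 4.0
ee_pos: [0.5323, 0.1711, 0.1143]
tcp_rot: [[0.993, -0.115, -0.0], [-0.115, -0.993, -0.0], [-0.0, 0.0, -1.0]]
force: [0.1, 0.6, 0.0]
width: 0.0881
```

>>> send_rows([
  {"dx": 0, "dy": 0, "dz": 0, "ax": 0, "ay": 0, "az": 0},
  {"dx": 0, "dy": 0, "dz": 0, "ax": 0, "ay": 0, "az": 0},
  {"dx": 0, "dy": 0, "dz": 0, "ax": 0, "ay": 0, "az": 0},
  {"dx": 0, "dy": 0, "dz": 0, "ax": 0, "ay": 0, "az": 0},
  {"dx": 0, "dy": 0, "dz": 0, "ax": 0, "ay": 0, "az": 0},
  {"dx": 0, "dy": 0, "dz": 0, "ax": 0, "ay": 0, "az": 0},
  {"dx": 0, "dy": 0, "dz": 0, "ax": 0, "ay": 0, "az": 0},
  {"dx": 0, "dy": 0, "dz": 0, "ax": 0, "ay": 0, "az": 0},
], grip=1)

```text
clock: 4.8
ee_pos: [0.5319, 0.1725, 0.1137]
tcp_rot: [[0.994, -0.112, -0.0], [-0.112, -0.994, -0.0], [-0.0, 0.0, -1.0]]
force: [-0.3, -0.5, 0.0]
width: 0.0305
```

>>> send_rows([
  {"dx": 0, "dy": 0, "dz": -0.03, "ax": 0, "ay": 0, "az": 0},
  {"dx": 0, "dy": 0, "dz": -0.07, "ax": 0, "ay": 0, "az": 0},
  {"dx": 0, "dy": 0, "dz": -0.11, "ax": 0, "ay": 0, "az": 0},
  {"dx": 0, "dy": 0, "dz": -0.14, "ax": 0, "ay": 0, "az": 0},
  {"dx": 0, "dy": 0, "dz": -0.14, "ax": 0, "ay": 0, "az": 0},
  {"dx": 0, "dy": 0, "dz": -0.14, "ax": 0, "ay": 0, "az": 0},
])

```text
clock: 5.4
ee_pos: [0.5314, 0.1725, 0.2524]
tcp_rot: [[0.994, -0.112, -0.001], [-0.112, -0.994, -0.0], [-0.001, 0.0, -1.0]]
force: [-0.6, -0.0, -6.0]
width: 0.0302
```

>>> send_rows([
  {"dx": 0, "dy": 0.03, "dz": 0, "ax": 0, "ay": 0, "az": 0},
  {"dx": 0, "dy": 0.07, "dz": 0, "ax": 0, "ay": 0, "az": 0},
  {"dx": -0.003, "dy": 0.11, "dz": 0, "ax": 0, "ay": 0, "az": 0},
  {"dx": -0.006, "dy": 0.16, "dz": 0, "ax": 0, "ay": 0, "az": 0},
  {"dx": -0.009, "dy": 0.21, "dz": 0, "ax": 0, "ay": 0, "az": 0},
  {"dx": -0.012, "dy": 0.26, "dz": 0, "ax": 0, "ay": 0, "az": 0},
  {"dx": -0.016, "dy": 0.31, "dz": 0, "ax": 0, "ay": 0, "az": 0},
  {"dx": -0.02, "dy": 0.35, "dz": 0, "ax": 0, "ay": 0, "az": 0},
  {"dx": -0.022, "dy": 0.385, "dz": 0, "ax": 0, "ay": 0, "az": 0},
  {"dx": -0.022, "dy": 0.406, "dz": 0, "ax": 0, "ay": 0, "az": 0},
  {"dx": -0.022, "dy": 0.406, "dz": 0, "ax": 0, "ay": 0, "az": 0},
  {"dx": -0.022, "dy": 0.406, "dz": 0, "ax": 0, "ay": 0, "az": 0},
])

```text
clock: 6.6
ee_pos: [0.4631, -0.2276, 0.2508]
tcp_rot: [[0.994, -0.114, -0.004], [-0.114, -0.994, 0.004], [-0.004, -0.003, -1.0]]
force: [1.3, 0.5, -4.3]
width: 0.0302
```

```bash
python3 - <<'E'
from h import *
import pickle
cs={n:capture(n) for n in("side","top","wrist")};pickle.dump(cs,open("c3.pkl","wb"))
o=get_obs();print(o["ee_pos"],o["force"],o["width"],o["clock"],np.round(o["tcp_rot"],3).tolist())
def cr(c,x,y,w,h): return cv2.resize(c["color"][y:y+h,x:x+w,::-1],(400,600),interpolation=cv2.INTER_CUBIC)
im=np.hstack([cr(cs["side"],240,75,80,120),cr(cs["wrist"],190,60,160,240)])
cv2.imwrite("pics/c3.png",im)
E
```

```text
[ 0.46412152 -0.22700646  0.25246213] [-0.05600404  0.06305874 -3.41457914] 0.03047099245680159 6.75 [[0.994, -0.111, -0.002], [-0.111, -0.994, 0.002], [-0.002, -0.001, -1.0]]
```

View pics/c3.png

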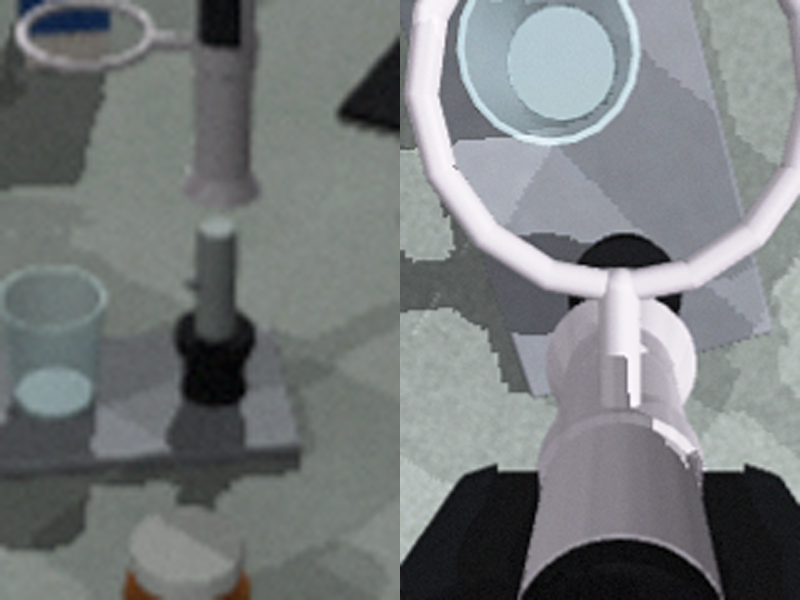

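The tube is held upright with the mouth just above the spigot tip. In the right panel the bell centre is at (621,350) and the shoulder at (625,291). In the side panel the bell centre is at (221,190) and the tip at (217,228).

```bash
python3 - <<'E'
from h import *
import pickle
cs=pickle.load(open("c3.pkl","rb"));S,W=cs["side"],cs["wrist"]
wp=lambda u,v:(190+(u-400)/2.5,60+v/2.5); sp=lambda u,v:(240+u/5,75+v/5)
print("W bell",onz(W,wp(621,350),.15),"sh",onz(W,wp(625,291),.055))
print("S bell",onz(S,sp(221,190),.15),"tip",onz(S,sp(217,228),.125),"sh",onz(S,sp(216,330),.055))
# predicted outlines
t=np.linspace(0,2*np.pi,100)
circ=lambda x,y,z,r:np.c_[x+r*np.cos(t),y+r*np.sin(t),z+0*t]
a,b=[np.array([0,0])]*2
for z in(.147,.150,.153):
  q=proj(W,circ(.464,-.2275,z,.0225));print(z,((q.min(0)-[190,60])*2.5+[400,0]).round(),((q.max(0)-[190,60])*2.5+[400,0]).round())
  q=proj(S,circ(.464,-.2275,z,.0225));print("  S",((q.min(0)-[240,75])*5).round(),((q.max(0)-[240,75])*5).round())
for y in(-.229,-.233):
  q=proj(W,circ(.465,y,.055,.0235));print("sh",((q.min(0)-[190,60])*2.5+[400,0]).round(),((q.max(0)-[190,60])*2.5+[400,0]).round())
  q=proj(S,circ(.465,y,.055,.0235));print("  S",((q.min(0)-[240,75])*5).round(),((q.max(0)-[240,75])*5).round())
  q=proj(S,circ(.465,y,.125,.009));print("  tip",((q.min(0)-[240,75])*5).round(),((q.max(0)-[240,75])*5).round())
E
```

```text
W bell [ 0.46718025 -0.22759048  0.15      ] sh [ 0.46641809 -0.22913985  0.055     ]
S bell [ 0.46086986 -0.22663681  0.15      ] tip [ 0.46262508 -0.22683582  0.125     ] sh [ 0.46185734 -0.22652919  0.055     ]
0.147 [548. 285.] [695. 426.]
  S [175. 172.] [256. 216.]
0.15 [548. 287.] [696. 430.]
  S [175. 167.] [256. 211.]
0.153 [547. 289.] [697. 433.]
  S [175. 162.] [256. 207.]
sh [568. 237.] [682. 350.]
  S [171. 304.] [251. 351.]
  tip [197. 217.] [229. 235.]
sh [577. 236.] [692. 349.]
  S [171. 300.] [251. 347.]
  tip [197. 213.] [229. 231.]
```

```bash
python3 - <<'E'
from h import *
import pickle
cs=pickle.load(open("c3.pkl","rb"));S,W=cs["side"],cs["wrist"]
t=np.linspace(0,2*np.pi,200)
circ=lambda x,y,z,r:np.c_[x+r*np.cos(t),y+r*np.sin(t),z+0*t]
def crop(c,x,y,w,h,s,items):
    im=cv2.resize(c["color"][y:y+h,x:x+w,::-1],None,fx=s,fy=s,interpolation=cv2.INTER_CUBIC)
    for P,col in items:
        q=((proj(c,P)-[x,y]+.5)*s).round().astype(int)
        cv2.polylines(im,[q.reshape(-1,1,2)],False,col,1)
    return im
it=[(circ(.464,-.2275,.150,.0225),(0,255,0)),(circ(.464,-.2275,.21,.0155),(0,255,0)),(circ(.465,-.229,.055,.0235),(0,0,255)),(circ(.465,-.229,.125,.009),(0,0,255))]
a=crop(W,235,140,100,150,4,it);b=crop(S,255,75,60,90,6.6667,it)
cv2.imwrite("pics/ov.png",np.hstack([a,b[:600,:400]]))
E
```

```text
(no output)
```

View pics/ov.png

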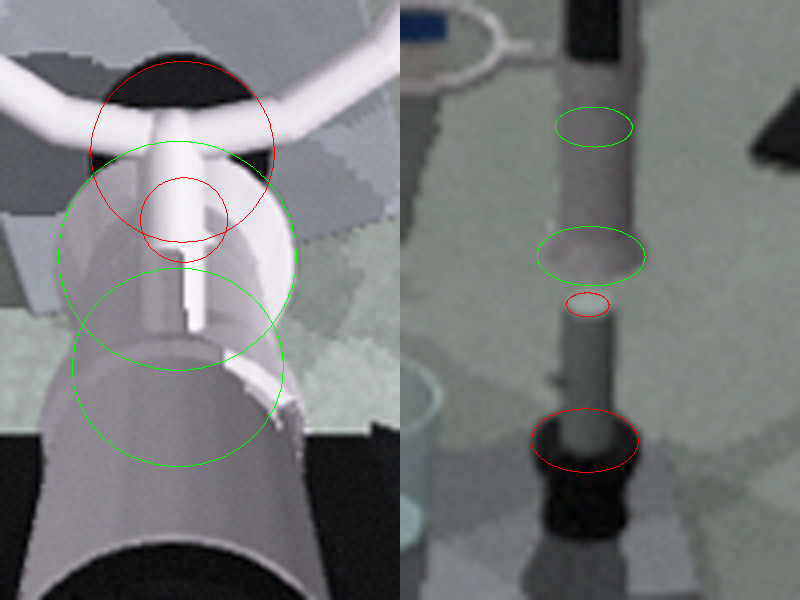

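>>> send_rows([
  {"dx": 0.002, "dy": 0.0015, "dz": 0.008, "ax": 0, "ay": 0, "az": 0},
  {"dx": 0.002, "dy": 0.0015, "dz": 0.016, "ax": 0, "ay": 0, "az": 0},
  {"dx": 0.002, "dy": 0.0015, "dz": 0.024, "ax": 0, "ay": 0, "az": 0},
  {"dx": 0.002, "dy": 0.0015, "dz": 0.03, "ax": 0, "ay": 0, "az": 0},
  {"dx": 0.002, "dy": 0.0015, "dz": 0.03, "ax": 0, "ay": 0, "az": 0},
  {"dx": 0.002, "dy": 0.0015, "dz": 0.03, "ax": 0, "ay": 0, "az": 0},
])

```text
clock: 7.35
ee_pos: [0.4662, -0.2301, 0.2236]
tcp_rot: [[0.994, -0.112, -0.0], [-0.112, -0.994, 0.0], [-0.0, -0.0, -1.0]]
force: [0.7, -0.2, -4.0]
width: 0.0306
```

>>> send_rows([
  {"dx": 0, "dy": 0, "dz": 0.003, "ax": 0, "ay": 0, "az": 0},
  {"dx": 0, "dy": 0, "dz": 0.003, "ax": 0, "ay": 0, "az": 0},
  {"dx": 0, "dy": 0, "dz": 0.003, "ax": 0, "ay": 0, "az": 0},
])

```text
clock: 7.65
ee_pos: [0.4663, -0.2302, 0.2209]
tcp_rot: [[0.994, -0.113, 0.0], [-0.113, -0.994, -0.0], [0.0, 0.0, -1.0]]
force: [-0.3, 0.5, -4.1]
width: 0.0304
```

>>> send_rows([
  {"dx": 0, "dy": 0, "dz": 0.0015, "ax": 0, "ay": 0, "az": 0},
  {"dx": 0, "dy": 0, "dz": 0.003, "ax": 0, "ay": 0, "az": 0},
  {"dx": 0, "dy": 0, "dz": 0.003, "ax": 0, "ay": 0, "az": 0},
])

```text
clock: 7.95
ee_pos: [0.4661, -0.23, 0.2174]
tcp_rot: [[0.994, -0.112, -0.0], [-0.112, -0.994, 0.0], [-0.0, -0.0, -1.0]]
force: [-0.4, 0.5, -3.8]
width: 0.0303
```

>>> send_rows([
  {"dx": 0, "dy": 0, "dz": 0.0015, "ax": 0, "ay": 0, "az": 0},
  {"dx": 0, "dy": 0, "dz": 0.003, "ax": 0, "ay": 0, "az": 0},
  {"dx": 0, "dy": 0, "dz": 0.003, "ax": 0, "ay": 0, "az": 0},
])

```text
clock: 8.25
ee_pos: [0.4661, -0.23, 0.2144]
tcp_rot: [[0.994, -0.112, -0.0], [-0.112, -0.994, 0.0], [-0.0, -0.0, -1.0]]
force: [-0.9, 0.6, -5.2]
width: 0.0299
```

>>> send_rows([
  {"dx": 0, "dy": 0, "dz": 0.001, "ax": 0, "ay": 0, "az": 0},
  {"dx": 0, "dy": 0, "dz": 0.002, "ax": 0, "ay": 0, "az": 0},
  {"dx": 0, "dy": 0, "dz": 0.002, "ax": 0, "ay": 0, "az": 0},
])

```text
clock: 8.55
ee_pos: [0.4662, -0.2301, 0.2125]
tcp_rot: [[0.994, -0.112, -0.0], [-0.112, -0.994, 0.0], [-0.0, -0.0, -1.0]]
force: [-0.8, -1.0, -4.2]
width: 0.0303
```

>>> send_rows([
  {"dx": 0, "dy": 0, "dz": 0.001, "ax": 0, "ay": 0, "az": 0},
  {"dx": 0, "dy": 0, "dz": 0.002, "ax": 0, "ay": 0, "az": 0},
  {"dx": 0, "dy": 0, "dz": 0.002, "ax": 0, "ay": 0, "az": 0},
])

```text
clock: 8.85
ee_pos: [0.4662, -0.2301, 0.2105]
tcp_rot: [[0.994, -0.112, -0.0], [-0.112, -0.994, 0.0], [-0.0, -0.0, -1.0]]
force: [-0.8, 0.1, -3.7]
width: 0.0304
```

>>> send_rows([
  {"dx": 0, "dy": 0, "dz": 0.001, "ax": 0, "ay": 0, "az": 0},
  {"dx": 0, "dy": 0, "dz": 0.002, "ax": 0, "ay": 0, "az": 0},
  {"dx": 0, "dy": 0, "dz": 0.002, "ax": 0, "ay": 0, "az": 0},
])

```text
clock: 9.15
ee_pos: [0.4661, -0.23, 0.2085]
tcp_rot: [[0.994, -0.112, -0.0], [-0.112, -0.994, 0.0], [-0.0, -0.0, -1.0]]
force: [-0.1, 0.9, -4.1]
width: 0.0302
```

>>> send_rows([
  {"dx": 0, "dy": 0, "dz": 0.001, "ax": 0, "ay": 0, "az": 0},
  {"dx": 0, "dy": 0, "dz": 0.002, "ax": 0, "ay": 0, "az": 0},
  {"dx": 0, "dy": 0, "dz": 0.002, "ax": 0, "ay": 0, "az": 0},
])

```text
clock: 9.45
ee_pos: [0.4661, -0.23, 0.2066]
tcp_rot: [[0.994, -0.112, -0.0], [-0.112, -0.994, 0.0], [-0.0, -0.0, -1.0]]
force: [-0.2, 1.1, -3.8]
width: 0.0305
```

>>> send_rows([
  {"dx": 0, "dy": 0, "dz": 0.001, "ax": 0, "ay": 0, "az": 0},
  {"dx": 0, "dy": 0, "dz": 0.002, "ax": 0, "ay": 0, "az": 0},
  {"dx": 0, "dy": 0, "dz": 0.002, "ax": 0, "ay": 0, "az": 0},
])

```text
clock: 9.75
ee_pos: [0.466, -0.2298, 0.2044]
tcp_rot: [[0.994, -0.112, -0.001], [-0.112, -0.994, 0.001], [-0.001, -0.001, -1.0]]
force: [-1.0, 2.0, -3.3]
width: 0.0302
```

>>> send_rows([
  {"dx": 0, "dy": 0, "dz": 0.001, "ax": 0, "ay": 0, "az": 0},
  {"dx": 0, "dy": 0, "dz": 0.002, "ax": 0, "ay": 0, "az": 0},
  {"dx": 0, "dy": 0, "dz": 0.002, "ax": 0, "ay": 0, "az": 0},
])

```text
clock: 10.05
ee_pos: [0.466, -0.2298, 0.2023]
tcp_rot: [[0.994, -0.112, -0.001], [-0.112, -0.994, 0.001], [-0.001, -0.001, -1.0]]
force: [-1.4, 2.7, -5.0]
width: 0.03
```

>>> send_rows([
  {"dx": 0, "dy": 0, "dz": 0.001, "ax": 0, "ay": 0, "az": 0},
  {"dx": 0, "dy": 0, "dz": 0.002, "ax": 0, "ay": 0, "az": 0},
  {"dx": 0, "dy": 0, "dz": 0.002, "ax": 0, "ay": 0, "az": 0},
])

```text
clock: 10.35
ee_pos: [0.4661, -0.2299, 0.2005]
tcp_rot: [[0.994, -0.112, -0.0], [-0.112, -0.994, 0.001], [-0.0, -0.001, -1.0]]
force: [-1.0, 3.7, -3.6]
width: 0.0301
```

A small side load of +3.7 N in y has built up, so I ease the tube that way as I go on.

>>> send_rows([
  {"dx": -0.0004, "dy": -0.0008, "dz": 0, "ax": 0, "ay": 0, "az": 0},
  {"dx": -0.0004, "dy": -0.0008, "dz": 0, "ax": 0, "ay": 0, "az": 0},
])

```text
clock: 10.55
ee_pos: [0.4659, -0.2295, 0.2006]
tcp_rot: [[0.994, -0.112, 0.0], [-0.112, -0.994, -0.001], [0.0, 0.001, -1.0]]
force: [-1.5, 1.0, -4.6]
width: 0.0299
```

>>> send_rows([
  {"dx": 0, "dy": 0, "dz": 0.001, "ax": 0, "ay": 0, "az": 0},
  {"dx": 0, "dy": 0, "dz": 0.002, "ax": 0, "ay": 0, "az": 0},
  {"dx": 0, "dy": 0, "dz": 0.002, "ax": 0, "ay": 0, "az": 0},
])

```text
clock: 10.85
ee_pos: [0.466, -0.2295, 0.1987]
tcp_rot: [[0.994, -0.113, 0.0], [-0.113, -0.994, -0.0], [0.0, 0.0, -1.0]]
force: [-0.7, 1.1, -3.8]
width: 0.0305
```

>>> send_rows([
  {"dx": 0, "dy": 0, "dz": 0.001, "ax": 0, "ay": 0, "az": 0},
  {"dx": 0, "dy": 0, "dz": 0.002, "ax": 0, "ay": 0, "az": 0},
  {"dx": 0, "dy": 0, "dz": 0.002, "ax": 0, "ay": 0, "az": 0},
])

```text
clock: 11.15
ee_pos: [0.4659, -0.2294, 0.1966]
tcp_rot: [[0.994, -0.112, 0.0], [-0.112, -0.994, -0.0], [0.0, 0.0, -1.0]]
force: [0.2, 0.5, -4.2]
width: 0.0303
```

>>> send_rows([
  {"dx": 0, "dy": 0, "dz": 0.001, "ax": 0, "ay": 0, "az": 0},
  {"dx": 0, "dy": 0, "dz": 0.002, "ax": 0, "ay": 0, "az": 0},
  {"dx": 0, "dy": 0, "dz": 0.003, "ax": 0, "ay": 0, "az": 0},
  {"dx": 0, "dy": 0, "dz": 0.003, "ax": 0, "ay": 0, "az": 0},
])

```text
clock: 11.55
ee_pos: [0.4659, -0.2293, 0.1935]
tcp_rot: [[0.994, -0.112, -0.0], [-0.112, -0.994, -0.0], [-0.0, 0.0, -1.0]]
force: [0.2, 0.8, -4.2]
width: 0.0303
```

>>> send_rows([
  {"dx": 0, "dy": 0, "dz": 0.001, "ax": 0, "ay": 0, "az": 0},
  {"dx": 0, "dy": 0, "dz": 0.002, "ax": 0, "ay": 0, "az": 0},
  {"dx": 0, "dy": 0, "dz": 0.002, "ax": 0, "ay": 0, "az": 0},
])

```text
clock: 11.85
ee_pos: [0.4659, -0.2293, 0.1916]
tcp_rot: [[0.994, -0.112, 0.0], [-0.112, -0.994, -0.0], [0.0, 0.0, -1.0]]
force: [-0.1, 1.1, -4.2]
width: 0.0304
```

>>> send_rows([
  {"dx": 0, "dy": 0, "dz": 0.001, "ax": 0, "ay": 0, "az": 0},
  {"dx": 0, "dy": 0, "dz": 0.002, "ax": 0, "ay": 0, "az": 0},
  {"dx": 0, "dy": 0, "dz": 0.002, "ax": 0, "ay": 0, "az": 0},
])

```text
clock: 12.15
ee_pos: [0.4659, -0.2293, 0.1895]
tcp_rot: [[0.994, -0.113, -0.0], [-0.113, -0.994, -0.0], [-0.0, 0.0, -1.0]]
force: [-0.2, 0.3, -4.0]
width: 0.03
```

>>> send_rows([
  {"dx": 0, "dy": 0, "dz": 0.001, "ax": 0, "ay": 0, "az": 0},
  {"dx": 0, "dy": 0, "dz": 0.002, "ax": 0, "ay": 0, "az": 0},
  {"dx": 0, "dy": 0, "dz": 0.002, "ax": 0, "ay": 0, "az": 0},
])

```text
clock: 12.45
ee_pos: [0.4659, -0.2293, 0.1875]
tcp_rot: [[0.994, -0.112, -0.0], [-0.112, -0.994, 0.0], [-0.0, 0.0, -1.0]]
force: [-0.4, 0.5, -4.6]
width: 0.0303
```

>>> send_rows([
  {"dx": 0, "dy": 0, "dz": 0.001, "ax": 0, "ay": 0, "az": 0},
  {"dx": 0, "dy": 0, "dz": 0.002, "ax": 0, "ay": 0, "az": 0},
  {"dx": 0, "dy": 0, "dz": 0.002, "ax": 0, "ay": 0, "az": 0},
])

```text
clock: 12.75
ee_pos: [0.4661, -0.2293, 0.1861]
tcp_rot: [[0.994, -0.112, 0.0], [-0.112, -0.994, -0.0], [0.0, 0.0, -1.0]]
force: [-0.4, 2.4, 1.1]
width: 0.0306
```

>>> send_rows([
  {"dx": 0, "dy": 0, "dz": 0.001, "ax": 0, "ay": 0, "az": 0},
  {"dx": 0, "dy": 0, "dz": 0.002, "ax": 0, "ay": 0, "az": 0},
  {"dx": 0, "dy": 0, "dz": 0.002, "ax": 0, "ay": 0, "az": 0},
])

```text
clock: 13.05
ee_pos: [0.4662, -0.2292, 0.184]
tcp_rot: [[0.994, -0.112, 0.001], [-0.112, -0.994, 0.0], [0.001, -0.0, -1.0]]
force: [-0.9, 2.4, 2.7]
width: 0.0303
```

>>> send_rows([
  {"dx": 0, "dy": 0, "dz": 0.001, "ax": 0, "ay": 0, "az": 0},
  {"dx": 0, "dy": 0, "dz": 0.002, "ax": 0, "ay": 0, "az": 0},
  {"dx": 0, "dy": 0, "dz": 0.002, "ax": 0, "ay": 0, "az": 0},
])

```text
clock: 13.35
ee_pos: [0.4661, -0.2292, 0.1819]
tcp_rot: [[0.994, -0.112, 0.001], [-0.112, -0.994, -0.0], [0.001, -0.0, -1.0]]
force: [-0.3, 2.2, 1.2]
width: 0.0306
```

>>> send_rows([
  {"dx": 0, "dy": 0, "dz": 0.001, "ax": 0, "ay": 0, "az": 0},
  {"dx": 0, "dy": 0, "dz": 0.002, "ax": 0, "ay": 0, "az": 0},
  {"dx": 0, "dy": 0, "dz": 0.002, "ax": 0, "ay": 0, "az": 0},
])

```text
clock: 13.65
ee_pos: [0.4663, -0.2292, 0.1803]
tcp_rot: [[0.994, -0.112, 0.001], [-0.112, -0.994, 0.0], [0.001, -0.0, -1.0]]
force: [-1.0, 4.3, 7.0]
width: 0.0305
```

>>> send_rows([
  {"dx": 0, "dy": 0, "dz": 0.001, "ax": 0, "ay": 0, "az": 0},
  {"dx": 0, "dy": 0, "dz": 0.0015, "ax": 0, "ay": 0, "az": 0},
  {"dx": 0, "dy": 0, "dz": 0.0015, "ax": 0, "ay": 0, "az": 0},
])

```text
clock: 13.95
ee_pos: [0.4664, -0.2292, 0.179]
tcp_rot: [[0.994, -0.112, 0.001], [-0.112, -0.994, 0.0], [0.001, -0.0, -1.0]]
force: [-1.7, 4.5, 8.6]
width: 0.0302
```

>>> send_rows([
  {"dx": 0, "dy": 0, "dz": 0.001, "ax": 0, "ay": 0, "az": 0},
  {"dx": 0, "dy": 0, "dz": 0.0015, "ax": 0, "ay": 0, "az": 0},
  {"dx": 0, "dy": 0, "dz": 0.0015, "ax": 0, "ay": 0, "az": 0},
])

```text
clock: 14.25
ee_pos: [0.4661, -0.2291, 0.1766]
tcp_rot: [[0.994, -0.112, 0.001], [-0.112, -0.994, 0.0], [0.0, -0.0, -1.0]]
force: [0.7, 4.5, 1.2]
width: 0.0305
```

>>> send_rows([
  {"dx": 0, "dy": -0.0006, "dz": 0.001, "ax": 0, "ay": 0, "az": 0},
  {"dx": 0, "dy": -0.0006, "dz": 0.002, "ax": 0, "ay": 0, "az": 0},
  {"dx": 0, "dy": -0.0006, "dz": 0.002, "ax": 0, "ay": 0, "az": 0},
])

```text
clock: 14.55
ee_pos: [0.466, -0.2287, 0.1741]
tcp_rot: [[0.994, -0.112, -0.0], [-0.112, -0.994, 0.0], [-0.0, -0.0, -1.0]]
force: [1.4, 2.0, -2.1]
width: 0.0304
```

>>> send_rows([
  {"dx": 0, "dy": 0, "dz": 0.001, "ax": 0, "ay": 0, "az": 0},
  {"dx": 0, "dy": 0, "dz": 0.002, "ax": 0, "ay": 0, "az": 0},
  {"dx": 0, "dy": 0, "dz": 0.002, "ax": 0, "ay": 0, "az": 0},
])

```text
clock: 14.85
ee_pos: [0.4659, -0.2287, 0.1723]
tcp_rot: [[0.994, -0.113, -0.0], [-0.113, -0.994, 0.0], [-0.0, -0.0, -1.0]]
force: [2.4, 2.6, -2.2]
width: 0.0304
```

>>> send_rows([
  {"dx": 0, "dy": 0, "dz": 0.001, "ax": 0, "ay": 0, "az": 0},
  {"dx": 0, "dy": 0, "dz": 0.002, "ax": 0, "ay": 0, "az": 0},
  {"dx": 0, "dy": 0, "dz": 0.002, "ax": 0, "ay": 0, "az": 0},
])

```text
clock: 15.15
ee_pos: [0.466, -0.2287, 0.1706]
tcp_rot: [[0.994, -0.112, 0.0], [-0.112, -0.994, 0.0], [0.0, -0.0, -1.0]]
force: [2.2, 2.4, -0.6]
width: 0.0302
```

>>> send_rows([
  {"dx": 0, "dy": 0, "dz": 0.001, "ax": 0, "ay": 0, "az": 0},
  {"dx": 0, "dy": 0, "dz": 0.002, "ax": 0, "ay": 0, "az": 0},
  {"dx": 0, "dy": 0, "dz": 0.003, "ax": 0, "ay": 0, "az": 0},
  {"dx": 0, "dy": 0, "dz": 0.003, "ax": 0, "ay": 0, "az": 0},
])

```text
clock: 15.55
ee_pos: [0.4659, -0.2287, 0.1674]
tcp_rot: [[0.994, -0.112, -0.0], [-0.112, -0.994, 0.0], [-0.0, -0.0, -1.0]]
force: [2.2, 3.1, -1.6]
width: 0.0303
```

>>> send_rows([
  {"dx": 0, "dy": 0, "dz": 0.001, "ax": 0, "ay": 0, "az": 0},
  {"dx": 0, "dy": 0, "dz": 0.002, "ax": 0, "ay": 0, "az": 0},
  {"dx": 0, "dy": 0, "dz": 0.003, "ax": 0, "ay": 0, "az": 0},
  {"dx": 0, "dy": 0, "dz": 0.003, "ax": 0, "ay": 0, "az": 0},
])

```text
clock: 15.95
ee_pos: [0.466, -0.2287, 0.1645]
tcp_rot: [[0.994, -0.113, -0.0], [-0.113, -0.994, 0.0], [-0.0, -0.0, -1.0]]
force: [2.0, 2.4, 0.3]
width: 0.0305
```

>>> send_rows([
  {"dx": 0, "dy": 0, "dz": 0.001, "ax": 0, "ay": 0, "az": 0},
  {"dx": 0, "dy": 0, "dz": 0.002, "ax": 0, "ay": 0, "az": 0},
  {"dx": 0, "dy": 0, "dz": 0.002, "ax": 0, "ay": 0, "az": 0},
])

```text
clock: 16.25
ee_pos: [0.466, -0.2287, 0.1624]
tcp_rot: [[0.994, -0.112, -0.0], [-0.112, -0.994, 0.0], [-0.0, -0.0, -1.0]]
force: [2.3, 3.0, -1.4]
width: 0.0306
```

Near home now (expected at TCP z of about 0.156), so I take 1 mm steps.

>>> send_rows([
  {"dx": 0, "dy": 0, "dz": 0.001, "ax": 0, "ay": 0, "az": 0},
  {"dx": 0, "dy": 0, "dz": 0.002, "ax": 0, "ay": 0, "az": 0},
  {"dx": 0, "dy": 0, "dz": 0.002, "ax": 0, "ay": 0, "az": 0},
])

```text
clock: 16.55
ee_pos: [0.4659, -0.2286, 0.1603]
tcp_rot: [[0.994, -0.112, -0.0], [-0.112, -0.994, 0.0], [-0.0, -0.0, -1.0]]
force: [3.7, 2.2, -2.1]
width: 0.0304
```

>>> send_rows([
  {"dx": 0, "dy": 0, "dz": 0.001, "ax": 0, "ay": 0, "az": 0},
  {"dx": 0, "dy": 0, "dz": 0.001, "ax": 0, "ay": 0, "az": 0},
])

```text
clock: 16.75
ee_pos: [0.4659, -0.2285, 0.1593]
tcp_rot: [[0.994, -0.112, -0.0], [-0.112, -0.994, 0.0], [-0.0, -0.0, -1.0]]
force: [3.4, 3.2, -4.3]
width: 0.03
```

>>> send_rows([
  {"dx": 0, "dy": 0, "dz": 0.001, "ax": 0, "ay": 0, "az": 0},
  {"dx": 0, "dy": 0, "dz": 0.001, "ax": 0, "ay": 0, "az": 0},
])

```text
clock: 16.95
ee_pos: [0.4659, -0.2286, 0.1584]
tcp_rot: [[0.994, -0.113, -0.0], [-0.113, -0.994, 0.0], [-0.0, -0.0, -1.0]]
force: [3.2, 2.7, -3.3]
width: 0.0301
```

>>> send_rows([
  {"dx": 0, "dy": 0, "dz": 0.001, "ax": 0, "ay": 0, "az": 0},
  {"dx": 0, "dy": 0, "dz": 0.001, "ax": 0, "ay": 0, "az": 0},
])

```text
clock: 17.15
ee_pos: [0.4659, -0.2286, 0.1576]
tcp_rot: [[0.994, -0.112, -0.0], [-0.112, -0.994, 0.0], [-0.0, -0.0, -1.0]]
force: [3.3, 3.1, -1.8]
width: 0.0304
```

>>> send_rows([
  {"dx": 0, "dy": 0, "dz": 0.001, "ax": 0, "ay": 0, "az": 0},
  {"dx": 0, "dy": 0, "dz": 0.001, "ax": 0, "ay": 0, "az": 0},
])

```text
clock: 17.35
ee_pos: [0.466, -0.2287, 0.1567]
tcp_rot: [[0.994, -0.112, -0.0], [-0.112, -0.994, 0.0], [-0.0, -0.0, -1.0]]
force: [2.1, 4.0, -0.9]
width: 0.0306
```

>>> send_rows([
  {"dx": 0, "dy": 0, "dz": 0.001, "ax": 0, "ay": 0, "az": 0},
  {"dx": 0, "dy": 0, "dz": 0.001, "ax": 0, "ay": 0, "az": 0},
])

```text
clock: 17.55
ee_pos: [0.4659, -0.2286, 0.1554]
tcp_rot: [[0.994, -0.112, -0.0], [-0.112, -0.994, 0.0], [-0.0, -0.0, -1.0]]
force: [2.7, 3.0, -3.1]
width: 0.0299
```

>>> send_rows([
  {"dx": 0, "dy": 0, "dz": 0.0008, "ax": 0, "ay": 0, "az": 0},
  {"dx": 0, "dy": 0, "dz": 0.0008, "ax": 0, "ay": 0, "az": 0},
])

```text
clock: 17.75
ee_pos: [0.4659, -0.2287, 0.1547]
tcp_rot: [[0.994, -0.113, -0.0], [-0.113, -0.994, 0.0], [-0.0, -0.0, -1.0]]
force: [3.9, 3.7, -3.5]
width: 0.0302
```

>>> send_rows([
  {"dx": 0, "dy": 0, "dz": 0.0008, "ax": 0, "ay": 0, "az": 0},
  {"dx": 0, "dy": 0, "dz": 0.0008, "ax": 0, "ay": 0, "az": 0},
])

```text
clock: 17.95
ee_pos: [0.4659, -0.2287, 0.1539]
tcp_rot: [[0.994, -0.112, -0.0], [-0.112, -0.994, 0.0], [-0.0, -0.0, -1.0]]
force: [3.2, 3.0, -2.4]
width: 0.0303
```

>>> send_rows([
  {"dx": 0, "dy": 0, "dz": 0.0008, "ax": 0, "ay": 0, "az": 0},
  {"dx": 0, "dy": 0, "dz": 0.0008, "ax": 0, "ay": 0, "az": 0},
])

```text
clock: 18.15
ee_pos: [0.4662, -0.2287, 0.1538]
tcp_rot: [[0.994, -0.112, 0.0], [-0.112, -0.994, -0.0], [0.0, 0.0, -1.0]]
force: [1.7, 5.0, 2.8]
width: 0.0302
```

>>> send_rows([
  {"dx": 0, "dy": 0, "dz": 0.0008, "ax": 0, "ay": 0, "az": 0},
  {"dx": 0, "dy": 0, "dz": 0.0008, "ax": 0, "ay": 0, "az": 0},
])

```text
clock: 18.35
ee_pos: [0.4664, -0.2288, 0.1537]
tcp_rot: [[0.994, -0.112, 0.001], [-0.112, -0.994, -0.0], [0.001, 0.0, -1.0]]
force: [0.3, 5.7, 8.0]
width: 0.0306
```

The mouth is on the shoulder (vertical force stepped up at TCP z 0.1537). I ease off slightly and turn towards the button.

>>> send_rows([
  {"dx": 0, "dy": -0.0004, "dz": -0.0006, "ax": 0, "ay": 0, "az": -0.03},
  {"dx": 0, "dy": -0.0004, "dz": -0.0006, "ax": 0, "ay": 0, "az": -0.06},
  {"dx": 0, "dy": -0.0004, "dz": -0.0006, "ax": 0, "ay": 0, "az": -0.09},
  {"dx": 0, "dy": -0.0004, "dz": -0.0006, "ax": 0, "ay": 0, "az": -0.12},
  {"dx": 0, "dy": -0.0004, "dz": -0.0006, "ax": 0, "ay": 0, "az": -0.12},
])

```text
clock: 18.85
ee_pos: [0.466, -0.2282, 0.1536]
tcp_rot: [[0.998, 0.069, -0.0], [0.069, -0.998, 0.0], [-0.0, -0.0, -1.0]]
force: [-0.3, 5.0, 4.8]
width: 0.0304
```

```bash
python3 -c "
from cell import *
o=get_obs();print(o['force'],o['wrist_torque'],o['clock'])"
```

```text
[-0.26294003  4.98274985  4.82397532] [1.11780216 0.0603803  0.07455834] 18.85
```

>>> send_rows([
  {"dx": 0, "dy": 0, "dz": 0, "ax": 0, "ay": 0, "az": -0.02},
  {"dx": 0, "dy": 0, "dz": 0, "ax": 0, "ay": 0, "az": -0.04},
  {"dx": 0, "dy": 0, "dz": 0, "ax": 0, "ay": 0, "az": -0.06},
  {"dx": 0, "dy": 0, "dz": 0, "ax": 0, "ay": 0, "az": -0.06},
])

```text
clock: 19.25
ee_pos: [0.4656, -0.2284, 0.1536]
tcp_rot: [[0.987, 0.158, -0.001], [0.158, -0.987, -0.0], [-0.001, 0.0, -1.0]]
force: [-1.5, 4.8, 5.9]
width: 0.0302
```

```bash
python3 -c "
from cell import *
o=get_obs();print(o['force'],o['wrist_torque'],o['clock'])"
```

```text
[-1.47304511  4.81785794  5.89802366] [0.99040905 0.37944179 0.05954817] 19.25
```

>>> send_rows([
  {"dx": 0, "dy": 0, "dz": 0, "ax": 0, "ay": 0, "az": -0.02},
  {"dx": 0, "dy": 0, "dz": 0, "ax": 0, "ay": 0, "az": -0.04},
  {"dx": 0, "dy": 0, "dz": 0, "ax": 0, "ay": 0, "az": -0.04},
])

```text
clock: 19.55
ee_pos: [0.4657, -0.2288, 0.1536]
tcp_rot: [[0.976, 0.217, -0.001], [0.217, -0.976, -0.001], [-0.001, 0.001, -1.0]]
force: [-2.2, 3.4, 5.3]
width: 0.0308
```

>>> send_rows([
  {"dx": 0, "dy": 0, "dz": 0, "ax": 0, "ay": 0, "az": -0.02},
  {"dx": 0, "dy": 0, "dz": 0, "ax": 0, "ay": 0, "az": -0.035},
  {"dx": 0, "dy": 0, "dz": 0, "ax": 0, "ay": 0, "az": -0.035},
])

```text
clock: 19.85
ee_pos: [0.4659, -0.2291, 0.1536]
tcp_rot: [[0.964, 0.268, -0.0], [0.268, -0.964, -0.002], [-0.001, 0.001, -1.0]]
force: [-1.2, 2.0, 6.0]
width: 0.0301
```

>>> send_rows([
  {"dx": 0, "dy": 0, "dz": 0, "ax": 0, "ay": 0, "az": -0.02},
  {"dx": 0, "dy": 0, "dz": 0, "ax": 0, "ay": 0, "az": -0.035},
  {"dx": 0, "dy": 0, "dz": 0, "ax": 0, "ay": 0, "az": -0.035},
])

```text
clock: 20.15
ee_pos: [0.4661, -0.2291, 0.1536]
tcp_rot: [[0.948, 0.318, 0.0], [0.318, -0.948, -0.002], [-0.0, 0.002, -1.0]]
force: [-0.8, 1.4, 4.5]
width: 0.0304
```

```bash
python3 -c "
from cell import *
o=get_obs();print(o['force'],o['wrist_torque'],o['clock'])"
```

```text
[-0.84126433  1.36435686  4.49521551] [ 0.23695304  0.44499063 -0.03652088] 20.15
```

```bash
python3 - <<'E'
from h import *
S=capture("side");W=capture("wrist")
def cr(c,x,y,w,h): return cv2.resize(c["color"][y:y+h,x:x+w,::-1],(400,600),interpolation=cv2.INTER_CUBIC)
cv2.imwrite("pics/c5.png",np.hstack([cr(S,255,100,60,90),cr(W,235,130,100,150)]))
E
```

```text
(no output)
```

View pics/c5.png

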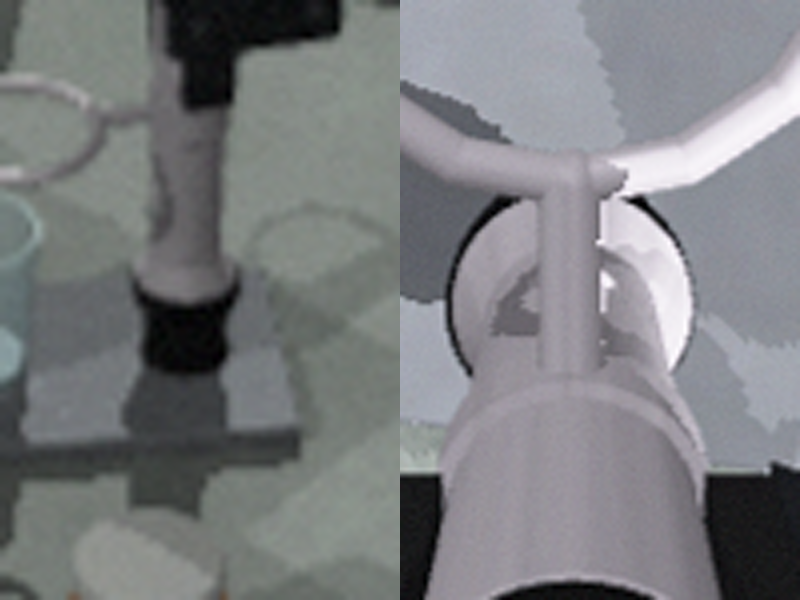

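The bell sits on the shoulder. The hole shows dark at side crop (160,200), with no clear button in it yet. I turn on in small steps and watch the torque.

>>> send_rows([
  {"dx": 0, "dy": 0, "dz": 0, "ax": 0, "ay": 0, "az": -0.02},
  {"dx": 0, "dy": 0, "dz": 0, "ax": 0, "ay": 0, "az": -0.035},
  {"dx": 0, "dy": 0, "dz": 0, "ax": 0, "ay": 0, "az": -0.035},
])

```text
clock: 20.55
ee_pos: [0.4661, -0.2291, 0.1536]
tcp_rot: [[0.93, 0.367, 0.0], [0.367, -0.93, -0.002], [-0.0, 0.001, -1.0]]
force: [-1.3, 0.7, 5.7]
width: 0.0303
```

```bash
python3 -c "
from cell import *
o=get_obs();print(o['force'],o['wrist_torque'],o['clock'])"
```

```text
[-1.34011532  0.68475954  5.74550891] [ 0.20293641  0.41356658 -0.02882666] 20.55
```

>>> send_rows([
  {"dx": 0, "dy": 0, "dz": 0, "ax": 0, "ay": 0, "az": -0.02},
  {"dx": 0, "dy": 0, "dz": 0, "ax": 0, "ay": 0, "az": -0.035},
  {"dx": 0, "dy": 0, "dz": 0, "ax": 0, "ay": 0, "az": -0.035},
])

```text
clock: 20.85
ee_pos: [0.4661, -0.2291, 0.1536]
tcp_rot: [[0.91, 0.416, 0.0], [0.416, -0.91, -0.002], [-0.0, 0.002, -1.0]]
force: [-0.8, 1.2, 5.2]
width: 0.0302
```

```bash
python3 -c "
from cell import *
o=get_obs();print(o['force'],o['wrist_torque'],o['clock'])"
```

```text
[-0.76071111  1.24844814  5.17903162] [ 0.26947602  0.43941686 -0.03148001] 20.85
```

>>> send_rows([
  {"dx": 0, "dy": 0, "dz": 0, "ax": 0, "ay": 0, "az": -0.02},
  {"dx": 0, "dy": 0, "dz": 0, "ax": 0, "ay": 0, "az": -0.035},
  {"dx": 0, "dy": 0, "dz": 0, "ax": 0, "ay": 0, "az": -0.035},
])

```text
clock: 21.15
ee_pos: [0.4662, -0.2293, 0.1536]
tcp_rot: [[0.887, 0.462, 0.001], [0.462, -0.887, -0.002], [-0.0, 0.002, -1.0]]
force: [-2.1, -1.3, 5.5]
width: 0.0304
```

```bash
python3 - <<'E'
from h import *
o=get_obs();print(o['force'],o['wrist_torque'],o['clock'])
S=capture("side");W=capture("wrist")
def cr(c,x,y,w,h): return cv2.resize(c["color"][y:y+h,x:x+w,::-1],(400,600),interpolation=cv2.INTER_CUBIC)
cv2.imwrite("pics/c6.png",np.hstack([cr(S,262,110,40,60),cr(W,245,155,60,90)]))
E
```

```text
[-2.14142186 -1.26107203  5.53368555] [-0.18233547  0.47829599 -0.10922651] 21.15
```

View pics/c6.png

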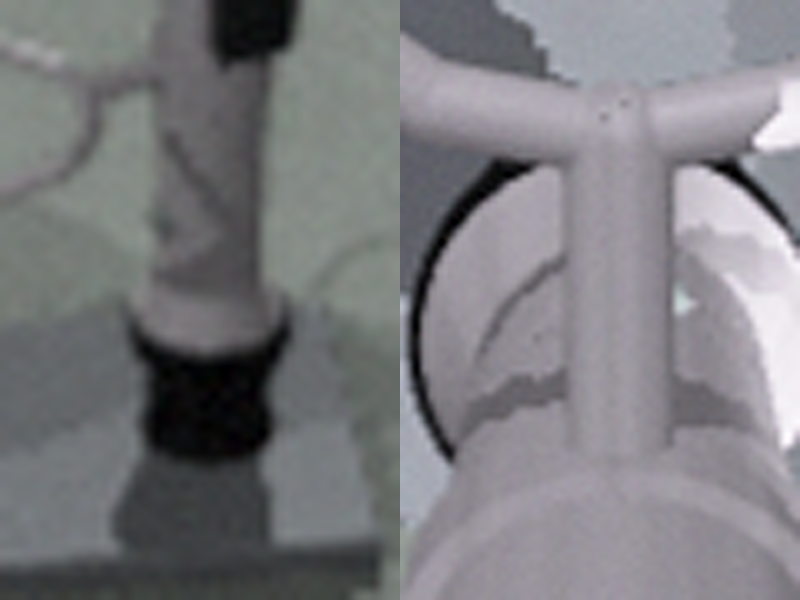

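A steel spot shows through the hole just right of the arm (wrist crop 682,300). The side load has dropped, and turning now meets a torque stop at both ends, so the button is out. I turn back to the middle and tug gently.

>>> send_rows([
  {"dx": 0, "dy": 0, "dz": 0, "ax": 0, "ay": 0, "az": 0.03},
  {"dx": 0, "dy": 0, "dz": 0, "ax": 0, "ay": 0, "az": 0.06},
  {"dx": 0, "dy": 0, "dz": 0, "ax": 0, "ay": 0, "az": 0.06},
])

```text
clock: 21.55
ee_pos: [0.4662, -0.2292, 0.1536]
tcp_rot: [[0.925, 0.379, 0.0], [0.379, -0.925, -0.002], [-0.0, 0.002, -1.0]]
force: [-1.7, -1.0, 5.7]
width: 0.0302
```

```bash
python3 -c "
from cell import *
o=get_obs();print(o['force'],o['wrist_torque'],o['clock'])"
```

```text
[-1.71797791 -1.04262757  5.73867334] [-0.10914934  0.45176897 -0.00208817] 21.55
```

>>> send_rows([
  {"dx": 0, "dy": 0, "dz": -0.001, "ax": 0, "ay": 0, "az": 0},
  {"dx": 0, "dy": 0, "dz": -0.002, "ax": 0, "ay": 0, "az": 0},
  {"dx": 0, "dy": 0, "dz": -0.003, "ax": 0, "ay": 0, "az": 0},
  {"dx": 0, "dy": 0, "dz": -0.003, "ax": 0, "ay": 0, "az": 0},
])

```text
clock: 21.95
ee_pos: [0.4657, -0.2283, 0.1556]
tcp_rot: [[0.925, 0.38, -0.001], [0.38, -0.925, 0.0], [-0.001, -0.001, -1.0]]
force: [-0.1, -2.0, -5.4]
width: 0.0298
```

>>> send_rows([
  {"dx": 0, "dy": 0, "dz": -0.0007, "ax": 0, "ay": 0, "az": 0},
  {"dx": 0, "dy": 0, "dz": -0.0007, "ax": 0, "ay": 0, "az": 0},
])

```text
clock: 22.15
ee_pos: [0.4658, -0.2282, 0.1566]
tcp_rot: [[0.925, 0.38, -0.001], [0.38, -0.925, 0.0], [-0.0, -0.0, -1.0]]
force: [-0.3, -2.6, -4.7]
width: 0.0299
```

>>> send_rows([
  {"dx": 0, "dy": 0, "dz": -0.0007, "ax": 0, "ay": 0, "az": 0},
  {"dx": 0, "dy": 0, "dz": -0.0007, "ax": 0, "ay": 0, "az": 0},
])

```text
clock: 22.35
ee_pos: [0.4659, -0.2282, 0.1572]
tcp_rot: [[0.925, 0.38, -0.0], [0.38, -0.925, 0.0], [-0.0, -0.0, -1.0]]
force: [0.9, -2.7, -8.1]
width: 0.0306
```

>>> send_rows([
  {"dx": 0, "dy": 0, "dz": -0.0007, "ax": 0, "ay": 0, "az": 0},
  {"dx": 0, "dy": 0, "dz": -0.0007, "ax": 0, "ay": 0, "az": 0},
])

```text
clock: 22.55
ee_pos: [0.4658, -0.2281, 0.1575]
tcp_rot: [[0.925, 0.38, -0.001], [0.38, -0.925, 0.001], [-0.0, -0.001, -1.0]]
force: [1.3, -3.0, -13.0]
width: 0.0304
```

>>> send_rows([
  {"dx": 0, "dy": 0, "dz": -0.0006, "ax": 0, "ay": 0, "az": 0},
  {"dx": 0, "dy": 0, "dz": -0.0006, "ax": 0, "ay": 0, "az": 0},
  {"dx": 0, "dy": 0, "dz": -0.0006, "ax": 0, "ay": 0, "az": 0},
])

```text
clock: 22.85
ee_pos: [0.4657, -0.228, 0.1579]
tcp_rot: [[0.925, 0.38, -0.001], [0.38, -0.925, 0.001], [-0.0, -0.001, -1.0]]
force: [2.7, -3.9, -18.5]
width: 0.0304
```

The lock holds: about 14 N of net pull, with the tube stopped 4 mm up. I lower it home, open the fingers and retreat upward.

>>> send_rows([
  {"dx": 0, "dy": 0, "dz": 0.0015, "ax": 0, "ay": 0, "az": 0},
  {"dx": 0, "dy": 0, "dz": 0.003, "ax": 0, "ay": 0, "az": 0},
  {"dx": 0, "dy": 0, "dz": 0.0045, "ax": 0, "ay": 0, "az": 0},
  {"dx": 0, "dy": 0, "dz": 0.0048, "ax": 0, "ay": 0, "az": 0},
  {"dx": 0, "dy": 0, "dz": 0.0048, "ax": 0, "ay": 0, "az": 0},
])

```text
clock: 23.35
ee_pos: [0.4663, -0.2284, 0.1546]
tcp_rot: [[0.925, 0.38, 0.001], [0.38, -0.925, -0.0], [0.0, 0.001, -1.0]]
force: [-0.1, -0.3, -3.5]
width: 0.03
```

>>> send_rows([
  {"dx": 0, "dy": 0, "dz": 0, "ax": 0, "ay": 0, "az": 0},
  {"dx": 0, "dy": 0, "dz": 0, "ax": 0, "ay": 0, "az": 0},
  {"dx": 0, "dy": 0, "dz": 0, "ax": 0, "ay": 0, "az": 0},
  {"dx": 0, "dy": 0, "dz": 0, "ax": 0, "ay": 0, "az": 0},
  {"dx": 0, "dy": 0, "dz": 0, "ax": 0, "ay": 0, "az": 0},
  {"dx": 0, "dy": 0, "dz": 0, "ax": 0, "ay": 0, "az": 0},
  {"dx": 0, "dy": 0, "dz": 0, "ax": 0, "ay": 0, "az": 0},
], grip=0)

```text
clock: 24.05
ee_pos: [0.4661, -0.2283, 0.154]
tcp_rot: [[0.925, 0.38, 0.0], [0.38, -0.925, 0.0], [0.0, -0.0, -1.0]]
force: [-1.1, 0.1, -0.4]
width: 0.0845
```

>>> send_rows([
  {"dx": 0, "dy": 0, "dz": -0.02, "ax": 0, "ay": 0, "az": 0},
  {"dx": 0, "dy": 0, "dz": -0.05, "ax": 0, "ay": 0, "az": 0},
  {"dx": 0, "dy": 0, "dz": -0.09, "ax": 0, "ay": 0, "az": 0},
  {"dx": 0, "dy": 0, "dz": -0.12, "ax": 0, "ay": 0, "az": 0},
  {"dx": 0, "dy": 0, "dz": -0.12, "ax": 0, "ay": 0, "az": 0},
  {"dx": 0, "dy": 0, "dz": -0.12, "ax": 0, "ay": 0, "az": 0},
])

```text
clock: 24.65
ee_pos: [0.4663, -0.2284, 0.2745]
tcp_rot: [[0.925, 0.38, 0.001], [0.38, -0.925, -0.001], [0.001, 0.001, -1.0]]
force: [0.3, 0.1, -0.2]
width: 0.0879
```

```bash
python3 - <<'E'
from h import *
S=capture("side");W=capture("wrist")
cv2.imwrite("pics/c7.png",np.hstack([cv2.resize(c["color"][y:y+h,x:x+w,::-1],(400,600),interpolation=cv2.INTER_CUBIC) for c,x,y,w,h in((S,230,80,80,120),(W,180,90,200,300))]))
E
```

```text
(no output)
```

View pics/c7.png

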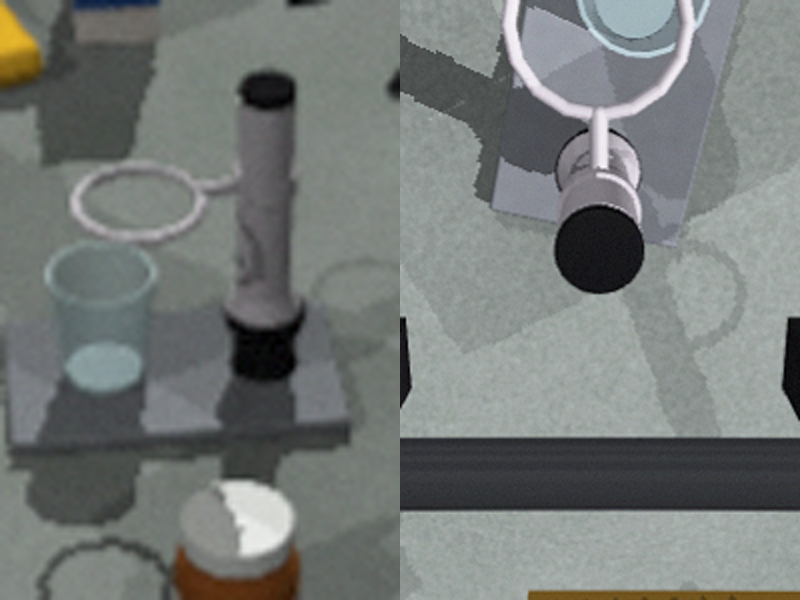

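The tube stands upright on the shoulder, released (cap at side crop 267,90). The button shows at the hole at about (245,260). The beaker is untouched and the gripper is clear, so I hand in.

```bash
python3 -c "
from cell import *
print(sign_off())"
```

```text
the job is handed in; nothing more can be done
None
```

The ring tube is on the stand's spigot with its snap button out through the hole. I released it, backed the gripper off and handed the job in at about 25 s. No verdict came back.

- **Sliding down:** I lowered the tube in 1–3 mm steps. Pressing the button in took about 13 N, and the mouth landed on the shoulder at TCP z of about 0.154 m.
- **Finding the hole:** I turned the tube about 0.6 rad towards the button, then back to the middle of the free range. Side load fell from about 5 N to about 1.5 N, and turning further met a slight torque stop. The button's estimated direction (0.32 rad) fell inside that range.
- **Tug:** The tube rose about 4 mm and then stopped, holding about 14 N of net upward pull. I lowered it before opening the fingers.
- **Last checks:** After release the tool force was about 0. The last side and wrist pictures show the tube upright on the shoulder, with the beaker and jar undisturbed. The spray bottle and ice mould were outside those pictures; I felt no contact near them, but did not check them again.

**Disagreements along the way:**
- My first move was refused because its rows were incomplete, and nothing moved.
- The cameras disagreed by 3–4 mm on the spigot's position. I settled that by easing the tube along the measured side load.
- The button was hard to see in the pictures because the arm partly hides the hole. The tug is the main evidence that it is locked.

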